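Locate and latch a crimp die in its setting nest with a fingertip

TASK

Locate the crimp die that stands loose in the setting nest, using only light fingertip pushes: first push it back until its foot is fully home against the rear rail, then push it sideways along the rail until it is fully home against the end stop, and last push the knob of the swing latch round until the hooked arm is fully closed round the foot's free front corner. Do not lift or tip the die, do not ram it, and leave the spare die and the other things on the bench where they are.

Things in the scene. Friction and masses are not known exactly. Their poses are not given: they have to be found in the camera images.
- die: Crimp die in the nest: grey block 32 x 44 mm, 27 mm tall, centred on a dark foot 44 (x) x 62 (y) x 8 mm; 35 mm tall in all, 0.3 to 0.5 kg. The foot sticks out 6 mm before and behind the block and 9 mm at either side. Origin: centre of the foot's underside, z up. It slides on the plate with friction. A die of the same kind on the bare bench is a bystander.
- nest: Setting nest, fixed to the bench: ground steel plate 120 (x) x 150 (y) x 12 mm. Origin: centre of its underside; x points away from the robot to the rear rail, y leftward along the rail, z up. It carries the rear rail (far side), the end stop (right, -y side), the swing latch (front right) and the loose die.
- nest_home (a point): Point on the plate's top where the die's origin lies when the die is home against rail and end stop: nest x = +13, y = -14, z = +12 mm. Axes as the nest's: the die is short of the rail by its distance in -x from here, and short of the end stop by its distance in +y (12 to 24 mm at the start).
- rear_rail (a point): Middle of the rail's front face at the plate's top: nest x = +35, y = +4, z = +12 mm; axes as the nest's. The dark rail is 112 mm long along y and 15 mm tall; a lip on its top reaches 4 mm forward, its underside 10 mm above the plate, so the die's foot goes under it. Sliding the die takes 2 to 5 N; if it stands askew, squaring it up against the rail takes about 10 N.
- end_stop (a point): Middle of the end stop's face towards the die, at the plate's top: nest x = +12, y = -45, z = +12 mm; axes as the nest's. The stop is a dark block 30 mm along x, 18 mm along y, 16 mm tall.
- latch_pivot (a point): The latch's vertical hinge axis at the plate's top: nest x = -17, y = -50, z = +12 mm (front right corner); axes as the nest's. The hub has a radius of 8 mm and is 14 mm tall with its screw.
- latch_knob (a point): Centre of the top of the latch's knob, an upright black post 13 mm across, 50 mm from the hinge axis, from 9 to 35 mm above the plate. It stands on the arm, a flat steel bar 12 mm wide, 1 to 9 mm above the plate, 78 mm long from the hinge axis. The point's y axis points along the arm from hinge to tip, its x axis the way the knob moves when closing.
- latch_tooth (a point): Inner corner at the end of the tooth of the latch's arm: at the arm's tip, 69 mm out along it, the tooth (9 mm wide) sticks out to 17 mm on the closing side of the arm's centre line. Closed, it stands 2 mm to the left of the foot of a die that is home, and the arm 2 mm in front of that foot. Axes as latch_knob's.
- latch (a joint): Latch angle, rad. 0 = fully closed against its own stop, arm along the nest's +y across the front of the die's foot. It grows as the latch opens, anticlockwise from above; at 1.57 the arm points at the robot (nest -x). Starts at 1.3 to 1.65. Friction holds it where it is left (about 1.2 N at the knob moves it). A die that is not home blocks it.
- spare_die: Bystander: a die of the same kind and size as the one in the nest, standing on the bare bench to the left of the nest; origin at the centre of its underside.
- roller: Bystander: spare roller lying flat, 37 mm across and 14 mm tall, on the bench to the right of and in front of the nest; origin at the centre of its underside.
- driver: Bystander: small screwdriver, 18 x 125 x 18 mm, lying at the front right of the bench, in front of the press; origin at the centre of its underside.
Things that resemble listed ones, but are neither listed nor needed, are in the scene too. What is shaped like the die but turquoise is not meant.

How it is judged:
On the way, in this order (a step that is already met when the one before it is completed fails the run):
1. the die is home and square against the rear rail (within 3 mm), still short of the end stop (x of die in the frame of nest_home above -0.003 m and angle between the x axis of die and the x axis of nest_home, either way round below 0.05 rad), for 0.2 s.
2. the die is home against the end stop as well (within 3 mm) (all of step 1 and y of die in the frame of nest_home below 0.003 m), for 0.2 s.
3. the latch is fully closed (value of joint latch below 0.05 rad), for 0.1 s.
At the end, for the whole second after the job is handed in: The die stands flat in the nest, at rest, within 2.5 mm of the rear rail and of the end stop and square to them within 0.05 rad, and the latch is closed to within 0.05 rad (x of die in the frame of nest_home above -0.0025 m and y of die in the frame of nest_home below 0.0025 m and z of die in the frame of nest_home below 0.003 m and angle between the x axis of die and the x axis of nest_home, either way round below 0.05 rad and value of joint latch below 0.05 rad and linear speed of die below 0.01 m/s); the robot touches nothing.
It fails at once if the die is lifted more than 5 mm off the plate (z of die in the frame of nest_home above 0.005 m).
It fails at once if the die is tipped by more than 0.15 rad (angle between die's own z axis and vertical above 0.15 rad).
It fails at once if the die is pushed harder than 40 N (contact force between the arm and die above 40 N).
It fails at once if the nest or its latch is pushed harder than 40 N (contact force between the arm and nest above 40 N).
It fails at once if a bystander is moved by more than 15 mm (distance of any of spare_die, roller, driver from where it was at the start of the episode above 0.015 m).
It also fails if it takes over 58 s, if anything falls off the work surface, if the arm or the gripper's body presses on something with over 40 N, if the wrist force passes 120 N, or if a joint passes its speed limit or range.

ROBOT

A 6-joint arm with a two-finger parallel gripper is mounted at the origin on a cart in front of the work surface, level with it; the furniture and walls round the work are solid. World frame = base frame: x ahead of the robot, y to its left, z up, the work surface at z = 0. Lengths are in m, angles in rad, forces in N, time in s.
With the tool pointing down it reaches from about 0.35 to 0.775 m from the base axis. Payload 5.5 kg.
Tool frame: the origin (TCP) lies between the finger pads; the fingertips stand 19 mm ahead of it and the grasp point (between the pads) is the TCP; z points along the fingers, y is the line along which they close (so a half turn about z gives the same grasp; the last joint's range is limited). The gripper opens to 85 mm and grips with 20 to 120 N. Pads are 22 mm wide; open, the fingers measure 114 mm over their backs; the gripper's body (76 mm by 85 mm) begins 54 mm behind the grasp point. The pads swing forward as they close: fully open they stand 13 mm farther back than shut.
Start: joints at [1.167, 0.313, 0.046, 1.304, 0, 1.431], TCP at [0.15, 0.555, 0.25] pointing down, gripper open.
Joint ranges: [-2.76, 2.76], [-0.86, 1.69], [-1.03, 1.26], [-2.2, 2.34], [-1.47, 1.5], [-3.14, 3.14]. Speed limits (rad/s): [2.57, 2.57, 3.14, 3.14, 3.14, 3.14].

INTERFACE

Orientations are given as a unit quaternion [w, x, y, z].
In Python, from workcell import env gives the robot as it stands.
- The arm moves only by the tool carry_out, never from a script. Its argument "increments" is a list that holds one entry, the list of rows, each a list of 6 numbers: the shift along the tool's x, y, z each as a share of 50 cm, from -1 to 1, then the turn, a rotation vector about the tool's x, y, z each as a share of 2 pi rad, from -1 to 1. In form: [[[x, y, z, ax, ay, az], ...]]. A call has 1 to 5 rows; each row is the pose to reach, as a shift and turn from the pose commanded when the call began, along the tool's axes at that moment, turning the shorter way round; what a row does not reach only later rows make up. A row lasts 1/8 s, in which the tool goes at most 62.5 mm and 10.7 degrees, less where a joint would pass 70% of its speed; a pose out of reach is approached as far as the arm can. A call with a number of a shift or a turn outside -1 to 1 is refused whole. A call with a gripper value outside its range is refused whole. "jaw" is the closure, from 0 (fully open) to 1 (shut), set as the call begins (left out, the last holds). The fingers move at their own pace and stop on an object; "squeeze" is the grip in N (left out, the last holds). Time passes only in rows, so rows that repeat a pose let the fingers close. It gives the time, the measured TCP pose, the force, the opening and the grip force at its end, in the units of the state.
- env.get_state(): the state, without advancing time (a new reading comes with each control period).
- env.read_camera(name): name is "scene" or "top" or "wrist"; returns a dict with "frame" (384x512x3 uint8, blue, green, red), "z_map" (384x512 float32, m along the optical axis (not along the pixel's ray), 0 where there is no reading), "intrinsics" (3x3 intrinsics, pixels), "R" (3x3) and "t" (3): a world point X has camera coordinates R X + t; the wrist camera has in their place "T_tool_cam" (4x4, takes a point from camera to tool coordinates, whose origin is the TCP and whose axes are the flange's). Camera axes: x right, y down, z forward; pixel columns grow to the right and rows downward; lengths in m; the calibration is good to about 2 mm. The wrist camera is an equidistant fisheye: a pixel r from the principal point sees the ray r / f radians off the axis. A picture is of the moment at which its call begins: read the wrist's pose just before it.
- env.hand_in(): hands the job in; it is judged then, once.
Trained networks look in the newest picture that a camera, given by its name, has taken for a name from the list of things; names that differ only in an ending like _2 or _b are one class to them, and where a whole thing is asked for, a point or a joint stands for the part that bears it (a point fixed in the world has none). Each returns a list of dicts, best first, with "score" (0 to 1); they miss things now and then, are a little off and sometimes report something else, mostly with a low value. They report only what shows in the picture. A call takes as long as a camera call. They do not tell look-alikes from the thing itself.
- env.find_in(camera, name): "position" ([x, y, z] in m, in world coordinates, good to about 4 mm: the middle of the surface that is visible of it).
The state is a dict: "clock": time; "joint_pos": joint angles; "qvel": joint speeds; "tau": joint torques, N m; "tcp_pos": TCP position; "orientation": TCP orientation; "wrist_force": force on the tool from outside, world axes, zero at the start; "ft_torque": the same for the moment, N m; "finger_gap": finger opening in m; "grip_force": force on a finger pad.
Only numpy, scipy, OpenCV 4.12 (cv2) and the standard library are available. Lean on these libraries where they do the work, as an engineer would, in place of code of your own. Each camera call takes 0.05 s, during which the arm holds its last target. There are 200 camera calls.

## Working session

There is one attempt and no reset: what is moved stays moved. The work goes in short steps, Python scripts to look and compute and a tool call to move; the robot and the scene stay as the last step left them, time stands still between calls to the robot, and variables do not carry over. Pictures are saved under pics/ and viewed, at most 10 in all, crops included, and the job is handed in when it is done.

Besides the shell and the picture viewer there is one more tool, called in YAML: its name, and indented under it one key for each argument. carry_out: Moves the arm, as the interface text tells. Its arguments: {"type":"object","properties":{"increments":{"type":"array","items":{"type":"array","items":{"type":"array","items":{"type":"number","minimum":-1,"maximum":1}}}},"jaw":{"type":"number"},"squeeze":{"type":"number"}},"required":["increments"]}

```bash
ls; mkdir -p pics
python3 - <<'E'
from workcell import env
import cv2,numpy as np
s=env.get_state();print({k:np.round(v,3) for k,v in s.items()})
for c in("top","scene"):
    d=env.read_camera(c);cv2.imwrite(f"pics/{c}0.png",d["frame"]);print(c,d["intrinsics"],d["R"],d["t"])
    np.savez(f"{c}0.npz",**{k:v for k,v in d.items()})
    for n in("die","nest","rear_rail","end_stop","latch_pivot","latch_knob","latch_tooth","latch","spare_die","roller","driver"):
        try:print(n,[(np.round(r["position"],3),round(r["score"],2)) for r in env.find_in(c,n)[:4]])
        except Exception as e:print(n,e)
E
```

```text
pics
{'clock': np.float64(0.0), 'joint_pos': array([1.167, 0.314, 0.045, 1.304, 0.   , 1.431]), 'qvel': array([ 0.001, -0.002,  0.001, -0.002, -0.002, -0.   ]), 'tau': array([-0.0000e+00, -4.8063e+01,  2.9853e+01,  1.9000e-02, -0.0000e+00,
       -0.0000e+00]), 'tcp_pos': array([0.15 , 0.555, 0.249]), 'orientation': array([-0.   ,  0.132,  0.991, -0.001]), 'wrist_force': array([-0.457,  0.072, -0.437]), 'ft_torque': array([ 0.048, -0.014, -0.018]), 'grip_force': np.float64(0.0), 'finger_gap': np.float64(0.085)}
top [[358.30896509   0.         257.41272241]
 [  0.         358.30896509 195.81063397]
 [  0.           0.           1.        ]] [[ 0.01491923 -0.99973304  0.01764282]
 [-0.98226813 -0.01795199 -0.18662006]
 [ 0.18688697 -0.01454576 -0.98227373]] [0.06599453 0.51229373 1.17707201]
die [(array([ 0.543, -0.281,  0.03 ]), 0.58), (array([0.541, 0.2  , 0.037]), 0.52)]
nest [(array([0.528, 0.189, 0.012]), 0.65)]
rear_rail [(array([0.532, 0.192, 0.013]), 0.91)]
end_stop [(array([0.526, 0.188, 0.014]), 0.9)]
latch_pivot []
latch_knob []
latch_tooth [(array([0.467, 0.162, 0.021]), 0.
[... 539 characters left out ...]
, 0.186, 0.03 ]), 0.55), (array([ 0.529, -0.3  ,  0.005]), 0.54), (array([ 0.407, -0.086,  0.015]), 0.5)]
nest [(array([0.51 , 0.161, 0.01 ]), 0.59)]
rear_rail [(array([0.51 , 0.159, 0.015]), 0.69)]
end_stop [(array([0.519, 0.165, 0.008]), 0.89), (array([0.46 , 0.159, 0.02 ]), 0.54)]
latch_pivot [(array([0.511, 0.16 , 0.012]), 0.73)]
latch_knob [(array([0.46 , 0.161, 0.019]), 0.71), (array([0.439, 0.02 , 0.013]), 0.21)]
latch_tooth [(array([0.458, 0.16 , 0.022]), 0.69)]
latch [(array([0.537, 0.388, 0.021]), 0.67), (array([0.463, 0.161, 0.023]), 0.53), (array([0.514, 0.163, 0.009]), 0.31)]
spare_die [(array([0.539, 0.386, 0.015]), 0.65)]
roller [(array([0.435, 0.019, 0.015]), 0.46)]
driver []
```

Run:
```python
import cv2,numpy as np
t=np.load("top0.npz");f=t["frame"];K,R,T=t["intrinsics"],t["R"],t["t"]
p=K@(R@np.array([.52,.18,.012])+T);p=p[:2]/p[2];print(p)
u,v=map(int,p);c=f[v-50:v+50,u-60:u+60]
cv2.imwrite("pics/topcrop.png",cv2.resize(np.vstack([c]),None,fx=6,fy=6,interpolation=cv2.INTER_CUBIC))
```

```text
[227.26912292 194.68538   ]
```

View pics/scene0.png

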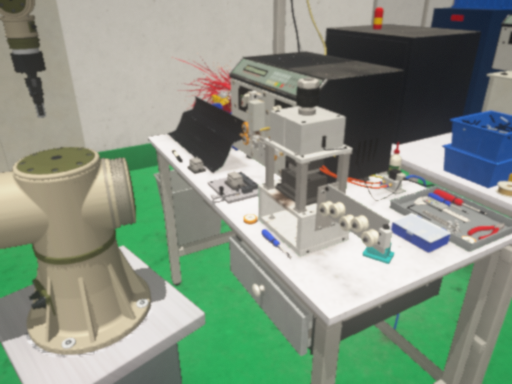

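View pics/topcrop.png

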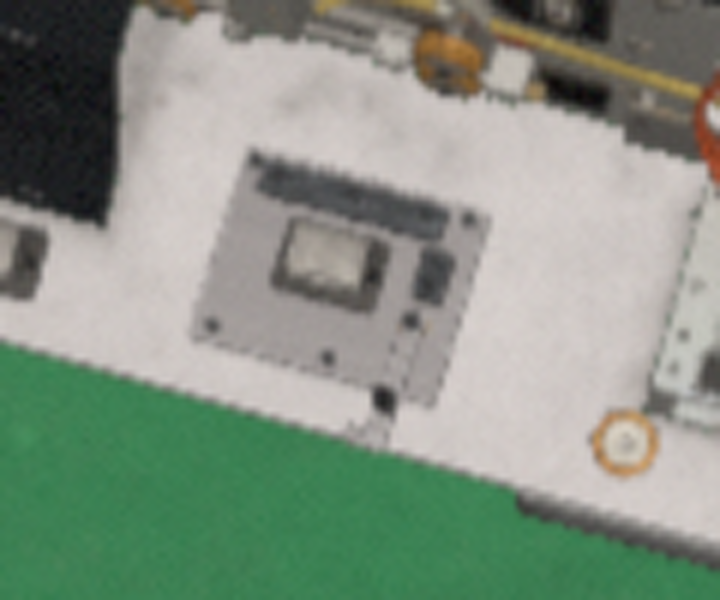

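carry_out:
  increments:
    - [[-0.1,-0.066,0,0,0,0],[-0.2,-0.132,0,0,0,0],[-0.3,-0.198,0,0,0,0],[-0.4,-0.264,0,0,0,0],[-0.5,-0.33,0,0,0,0]]
  jaw: 1

```text
clock: 1.82
tcp_pos: [0.3494, 0.3292, 0.2506]
orientation: [0.0, 0.131, 0.991, 0.0]
wrist_force: [0.9, 0.7, -0.0]
finger_gap: 0.0001
grip_force: 0.0
```

carry_out:
  increments:
    - [[-0.1,-0.066,0,0,0,0],[-0.2,-0.132,0,0,0,0],[-0.3,-0.198,0,0,0,0],[-0.334,-0.22,0,0,0,0],[-0.334,-0.22,0,0,0,0]]

```text
clock: 2.45
tcp_pos: [0.4814, 0.18, 0.2501]
orientation: [-0.0, 0.133, 0.991, 0.0]
wrist_force: [-0.4, 1.4, -1.2]
finger_gap: -0.0
grip_force: 0.0
```

```bash
cat > h.py <<'E'
from workcell import env
import cv2,numpy as np
from scipy.spatial.transform import Rotation as Ro
def wrist(name):
    s=env.get_state();d=env.read_camera("wrist")
    q=s["orientation"];M=np.eye(4);M[:3,:3]=Ro.from_quat([q[1],q[2],q[3],q[0]]).as_matrix();M[:3,3]=s["tcp_pos"]
    W=M@d["T_tool_cam"];np.savez(name+".npz",W=W,frame=d["frame"],z=d["z_map"],K=d["intrinsics"],T=d["T_tool_cam"])
    cv2.imwrite(f"pics/{name}.png",d["frame"]);return s
def proj(P,W,K):
    C=(np.asarray(P)-W[:3,3])@W[:3,:3];r=np.hypot(C[:,0],C[:,1]);th=np.arctan2(r,C[:,2]);k=K[0,0]*th/np.maximum(r,1e-9)
    return np.c_[K[0,2]+k*C[:,0],K[1,2]+k*C[:,1]]
def ortho(n,c,z,half,pp,yaw):
    "rectified picture of plane z; up = nest x, left = nest y; pp m per px"
    a=np.load(n+".npz");N=int(half/pp);v,u=np.mgrid[-N:N+1,-N:N+1]
    X=-v*pp;Y=-u*pp;cy,sy=np.cos(yaw),np.sin(yaw)
    P=np.c_[(c[0]+cy*X-sy*Y).ravel(),(c[1]+sy*X+cy*Y).ravel(),np.full(X.size,z)]
    p=proj(P,a["W"],a["K"]).astype(np.float32).reshape(2*N+1,2*N+1,2)
    return cv2.remap(a["frame"],p,None,cv2.INTER_CUBIC)
E
python3 - <<'E'
from h import *
s=wrist("w1");print(s["clock"],s["tcp_pos"],s["orientation"],s["wrist_force"],s["finger_gap"])
a=np.load("w1.npz");print(a["W"].round(3),a["T"].round(3),a["K"])
for n in("die","latch_knob","end_stop","rear_rail","latch_pivot","latch_tooth","nest"):
    print(n,[(np.round(r["position"],3),round(r["score"],2)) for r in env.find_in("wrist",n)[:4]])
E
```

```text
2.45 [0.48141542 0.18003829 0.25007462] [-2.51507593e-04  1.32782514e-01  9.91145160e-01  1.11343986e-04] [-0.36383646  1.3869976  -1.15437236] -2.9154321638214976e-05
[[ 0.262  0.925  0.274  0.413]
 [ 0.965 -0.252 -0.073  0.199]
 [ 0.001  0.283 -0.959  0.374]
 [ 0.     0.     0.     1.   ]] [[ 0.001 -0.959 -0.284  0.071]
 [ 1.     0.001  0.001  0.   ]
 [-0.001 -0.284  0.959 -0.124]
 [ 0.     0.     0.     1.   ]] [[297.31863964   0.         254.77377223]
 [  0.         297.31863964 192.95865956]
 [  0.           0.           1.        ]]
die [(array([0.535, 0.198, 0.041]), 0.9)]
latch_knob [(array([0.467, 0.165, 0.02 ]), 0.97)]
end_stop [(array([0.516, 0.193, 0.014]), 0.83)]
rear_rail [(array([0.524, 0.197, 0.01 ]), 0.76)]
latch_pivot [(array([0.519, 0.197, 0.008]), 0.76)]
latch_tooth [(array([0.462, 0.16 , 0.021]), 0.95)]
nest []
```

View pics/w1.png

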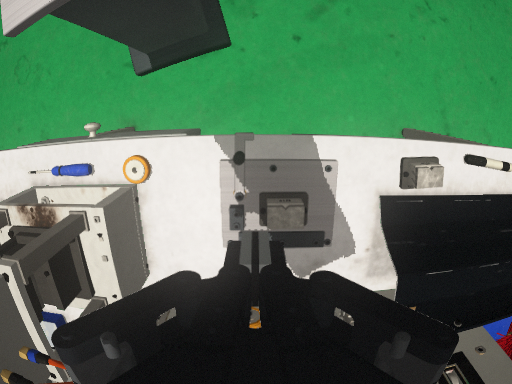

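Run:
```python
from h import *
o=ortho("w1",(0.52,0.187),0.012,0.125,0.0004,-0.267)
for i in range(0,o.shape[0],125): cv2.putText(o,str(i),(0,i+10),0,.35,(0,0,255));cv2.putText(o,str(i),(i,10),0,.35,(0,0,255))
cv2.imwrite("pics/o1.png",cv2.convertScaleAbs(o,alpha=1.5,beta=10))
```

```text
(no output)
```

View pics/o1.png

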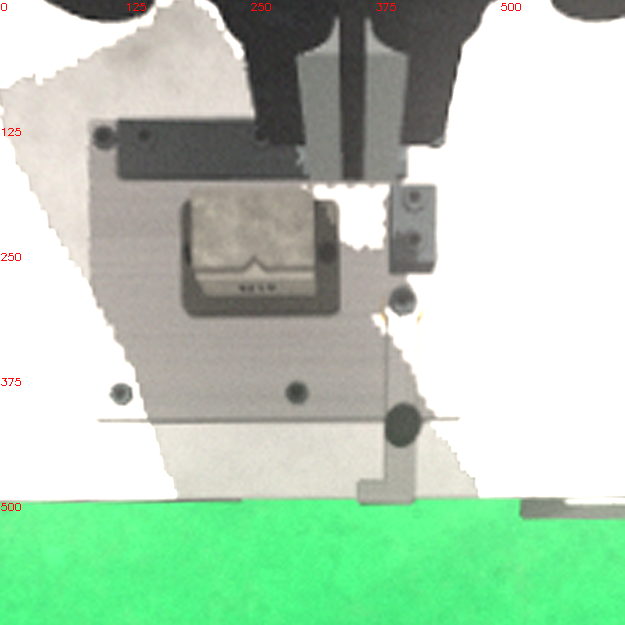

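carry_out:
  increments:
    - [[-0.014,0.073,0.09,0,0,0],[-0.014,0.073,0.19,0,0,0],[-0.014,0.073,0.29,0,0,0],[-0.014,0.073,0.38,0,0,0],[-0.014,0.073,0.4,0,0,0]]

```text
clock: 3.48
tcp_pos: [0.4943, 0.2141, 0.0476]
orientation: [-0.003, 0.131, 0.991, -0.001]
wrist_force: [-0.2, 0.7, 0.6]
finger_gap: -0.0001
grip_force: 0.0
```

carry_out:
  increments:
    - [[0,0,0.015,0,0,0],[0,0,0.026,0,0,0],[0,0,0.031,0,0,0],[0,0,0.031,0,0,0]]

```text
clock: 3.98
tcp_pos: [0.4976, 0.2145, 0.0355]
orientation: [0.001, 0.132, 0.991, 0.0]
wrist_force: [0.0, -0.0, -0.3]
finger_gap: 0.0
grip_force: 0.0
```

```bash
cat >> h.py <<'E'
N=np.array([.5398,.1959]);YAW=-.267;RN=np.array([[np.cos(YAW),-np.sin(YAW)],[np.sin(YAW),np.cos(YAW)]])
def tn(s): return np.round(1000*np.r_[RN.T@(s["tcp_pos"][:2]-N),s["tcp_pos"][2]],1)
E
python3 - <<'E'
from h import *
s=wrist("w2");print(tn(s),s["wrist_force"],s["orientation"])
o=ortho("w2",N,0.012,0.1,0.0004,YAW);cv2.imwrite("pics/o2.png",cv2.convertScaleAbs(o,alpha=1.5,beta=10))
E
```

```text
[-45.6   6.8  35.5] [ 0.02075805 -0.0020948  -0.31248789] [5.95501721e-04 1.31531671e-01 9.91311750e-01 2.83354876e-04]
```

View pics/o2.png

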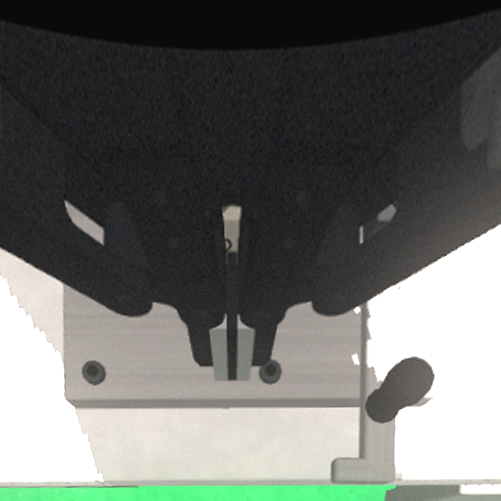

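carry_out:
  increments:
    - [[-0.008,-0.002,0.003,0,0,0],[-0.016,-0.002,0.003,0,0,0],[-0.022,-0.002,0.003,0,0,0],[-0.026,-0.002,0.003,0,0,0],[-0.03,-0.002,0.003,0,0,0]]

```text
clock: 4.65
tcp_pos: [0.5114, 0.2094, 0.0333]
orientation: [-0.0, 0.132, 0.991, 0.0]
wrist_force: [-0.8, 0.0, -0.0]
finger_gap: 0.0001
grip_force: 0.0
```

carry_out:
  increments:
    - [[-0.004,0,0,0,0,0],[-0.008,0,0,0,0,0],[-0.012,0,0,0,0,0]]

```text
clock: 5.03
tcp_pos: [0.5167, 0.2079, 0.0331]
orientation: [-0.0, 0.131, 0.991, -0.0]
wrist_force: [-2.0, -0.1, 2.2]
finger_gap: 0.0003
grip_force: 1.2
```

carry_out:
  increments:
    - [[-0.003,0,0,0,0,0],[-0.006,0,0,0,0,0],[-0.008,0,0,0,0,0]]

```text
clock: 5.4
tcp_pos: [0.5211, 0.2068, 0.0332]
orientation: [-0.0, 0.132, 0.991, 0.0]
wrist_force: [-1.0, -1.2, 0.3]
finger_gap: -0.0001
grip_force: 1.0
```

carry_out:
  increments:
    - [[-0.001,0,0,0,0,0],[-0.002,0,0,0,0,0],[-0.003,0,0,0,0,0]]

```text
clock: 5.78
tcp_pos: [0.522, 0.2065, 0.0332]
orientation: [-0.0, 0.131, 0.991, 0.0]
wrist_force: [-2.9, 1.4, 0.2]
finger_gap: 0.0
grip_force: 1.7
```

carry_out:
  increments:
    - [[-0.002,0,0,0,0,0],[-0.004,0,0,0,0,0]]

```text
clock: 6.02
tcp_pos: [0.5222, 0.2064, 0.0331]
orientation: [-0.002, 0.131, 0.991, 0.0]
wrist_force: [-9.0, 2.9, 5.2]
finger_gap: -0.0002
grip_force: 4.6
```

carry_out:
  increments:
    - [[-0.002,0,0,0,0,0],[-0.003,0,0,0,0,0]]

```text
clock: 6.28
tcp_pos: [0.5223, 0.2063, 0.0331]
orientation: [-0.003, 0.131, 0.991, 0.0]
wrist_force: [-11.9, 3.7, 7.0]
finger_gap: 0.0003
grip_force: 6.1
```

carry_out:
  increments:
    - [[-0.002,0,0,0,0,0],[-0.002,0,0,0,0,0],[-0.002,0,0,0,0,0]]

```text
clock: 6.65
tcp_pos: [0.5224, 0.2063, 0.033]
orientation: [-0.004, 0.131, 0.991, 0.001]
wrist_force: [-13.0, 4.2, 8.1]
finger_gap: -0.0003
grip_force: 6.9
```

carry_out:
  increments:
    - [[0.012,0,0,0,0,0],[0.03,0,0,0,0,0],[0.06,0,0,0,0,0],[0.06,0,-0.05,0,0,0],[0.06,0,-0.14,0,0,0]]

```text
clock: 7.28
tcp_pos: [0.4955, 0.2128, 0.1024]
orientation: [-0.002, 0.131, 0.991, -0.001]
wrist_force: [0.7, 0.6, 1.0]
finger_gap: 0.0001
grip_force: 0.0
```

carry_out:
  increments:
    - [[-0.06,0.06,-0.03,0,0,0],[-0.12,0.112,-0.03,0,0,0],[-0.12,0.112,-0.03,0,0,0]]

```text
clock: 7.65
tcp_pos: [0.5724, 0.2526, 0.1184]
orientation: [0.001, 0.131, 0.991, 0.001]
wrist_force: [0.5, 0.3, -0.3]
finger_gap: -0.0001
grip_force: 0.0
```

Run:
```python
from h import *
s=wrist("w3");print(tn(s),s["wrist_force"],s["orientation"])
o=ortho("w3",N,0.012,0.1,0.0004,YAW);cv2.imwrite("pics/o3.png",cv2.convertScaleAbs(o,alpha=1.5,beta=10))
```

```text
[ 16.5  63.3 118.4] [ 0.52629867  0.31789675 -0.27684093] [1.29713780e-03 1.31314724e-01 9.91339722e-01 5.61736138e-04]
```

View pics/o3.png

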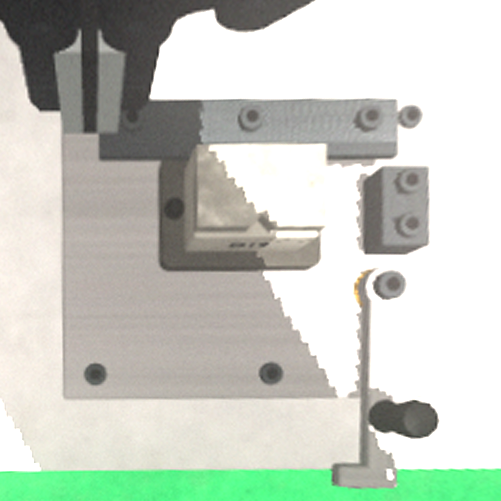

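carry_out:
  increments:
    - [[0.005,0,0.06,0,0,0],[0.005,0,0.12,0,0,0],[0.005,0,0.155,0,0,0],[0.005,0,0.168,0,0,0],[0.005,0,0.168,0,0,0]]

```text
clock: 8.32
tcp_pos: [0.5678, 0.2521, 0.0345]
orientation: [-0.0, 0.132, 0.991, 0.0]
wrist_force: [-0.4, -0.5, -0.5]
finger_gap: -0.0
grip_force: 0.0
```

carry_out:
  increments:
    - [[0,-0.008,0,0,0,0],[0,-0.016,0,0,0,0],[0,-0.022,0,0,0,0],[0,-0.027,0,0,0,0]]

```text
clock: 8.82
tcp_pos: [0.5645, 0.2389, 0.0346]
orientation: [0.0, 0.132, 0.991, 0.0]
wrist_force: [0.2, -0.7, 0.3]
finger_gap: -0.0
grip_force: 0.0
```

carry_out:
  increments:
    - [[0,-0.005,0,0,0,0],[0,-0.01,0,0,0,0],[0,-0.015,0,0,0,0],[-0.001,-0.019,0,0,0,0]]

```text
clock: 9.32
tcp_pos: [0.5621, 0.2304, 0.0343]
orientation: [-0.0, 0.131, 0.991, 0.001]
wrist_force: [-0.8, 3.6, -0.1]
finger_gap: -0.0003
grip_force: 1.7
```

carry_out:
  increments:
    - [[0,-0.004,0,0,0,0],[0,-0.008,0,0,0,0],[-0.001,-0.012,0,0,0,0],[-0.001,-0.016,0,0,0,0]]

```text
clock: 9.82
tcp_pos: [0.5608, 0.2219, 0.0343]
orientation: [-0.0, 0.132, 0.991, 0.0]
wrist_force: [-1.2, 4.4, 0.8]
finger_gap: 0.0002
grip_force: 1.5
```

carry_out:
  increments:
    - [[0,-0.003,0,0,0,0],[0,-0.006,0,0,0,0],[0,-0.008,0,0,0,0]]

```text
clock: 10.2
tcp_pos: [0.5597, 0.218, 0.0343]
orientation: [-0.0, 0.132, 0.991, -0.0]
wrist_force: [-0.0, 3.5, -0.8]
finger_gap: 0.0
grip_force: 1.4
```

carry_out:
  increments:
    - [[0,-0.002,0,0,0,0],[0,-0.004,0,0,0,0]]

```text
clock: 10.45
tcp_pos: [0.5592, 0.2161, 0.0343]
orientation: [-0.0, 0.132, 0.991, 0.0]
wrist_force: [-0.4, 2.7, -0.8]
finger_gap: 0.0001
grip_force: 1.4
```

carry_out:
  increments:
    - [[0,-0.002,0,0,0,0],[0,-0.003,0,0,0,0]]

```text
clock: 10.7
tcp_pos: [0.5589, 0.215, 0.0343]
orientation: [0.0, 0.131, 0.991, 0.0]
wrist_force: [-1.2, 5.2, -1.6]
finger_gap: 0.0005
grip_force: 2.3
```

carry_out:
  increments:
    - [[0,-0.002,0,0,0,0],[0,-0.004,0,0,0,0]]

```text
clock: 10.95
tcp_pos: [0.5589, 0.2147, 0.0344]
orientation: [0.0, 0.131, 0.991, 0.002]
wrist_force: [0.2, 10.6, -3.4]
finger_gap: 0.0001
grip_force: 5.4
```

carry_out:
  increments:
    - [[0,-0.002,0,0,0,0],[0,-0.003,0,0,0,0]]

```text
clock: 11.2
tcp_pos: [0.5588, 0.2145, 0.0346]
orientation: [0.0, 0.131, 0.991, 0.003]
wrist_force: [0.5, 14.1, -2.6]
finger_gap: -0.0001
grip_force: 7.0
```

carry_out:
  increments:
    - [[0,0,0,0,0,0],[0,0.01,0,0,0,0],[0,0.04,0,0,0,0],[0,0.05,-0.08,0,0,0],[0,0.05,-0.17,0,0,0]]

```text
clock: 11.82
tcp_pos: [0.5642, 0.2357, 0.1194]
orientation: [-0.001, 0.131, 0.991, -0.001]
wrist_force: [0.6, 0.3, 0.3]
finger_gap: -0.0003
grip_force: 0.0
```

carry_out:
  increments:
    - [[0.05,-0.05,0,0,0,-0.025],[0.1,-0.12,0,0,0,-0.05],[0.15,-0.18,0,0,0,-0.075],[0.19,-0.225,0,0,0,-0.1],[0.19,-0.225,0,0,0,-0.125]]

```text
clock: 12.45
tcp_pos: [0.4415, 0.1506, 0.1195]
orientation: [-0.001, -0.26, 0.966, -0.001]
wrist_force: [0.0, -0.4, 0.2]
finger_gap: 0.0002
grip_force: 0.0
```

Run:
```python
from h import *
s=wrist("w4");print(tn(s),s["wrist_force"],s["orientation"],s["joint_pos"])
o=ortho("w4",N,0.012,0.1,0.0004,YAW);cv2.imwrite("pics/o4.png",cv2.convertScaleAbs(o,alpha=1.5,beta=10))
```

```text
[-82.8 -69.6 119.5] [ 0.00200979 -0.35163587  0.17047324] [-7.57116032e-04 -2.59687396e-01  9.65692293e-01 -5.27689718e-04] [ 0.15711566  0.19243307 -0.45039392  0.92936391 -0.00120908 -0.36828069]
```

View pics/o4.png

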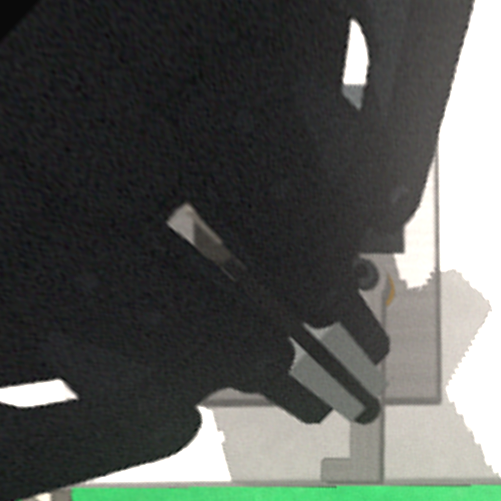

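carry_out:
  increments:
    - [[0,0,0.06,0,0,0],[0,0,0.11,0,0,0],[0,0,0.14,0,0,0],[0,0,0.149,0,0,0],[0,0,0.149,0,0,0]]

```text
clock: 13.12
tcp_pos: [0.4438, 0.1518, 0.0449]
orientation: [0.0, -0.257, 0.966, -0.0]
wrist_force: [-0.1, 0.2, 0.3]
finger_gap: -0.0003
grip_force: 0.0
```

carry_out:
  increments:
    - [[-0.006,0.002,0,0,0,0],[-0.012,0.004,0,0,0,0],[-0.017,0.006,0,0,0,0],[-0.022,0.008,0,0,0,0],[-0.028,0.01,0,0,0,0]]

```text
clock: 13.75
tcp_pos: [0.452, 0.1632, 0.0445]
orientation: [-0.001, -0.258, 0.966, 0.0]
wrist_force: [-4.4, 0.9, 0.2]
finger_gap: 0.0
grip_force: 1.8
```

carry_out:
  increments:
    - [[-0.006,0.004,0,0,0,0],[-0.012,0.008,0,0,0,0],[-0.018,0.012,0,0,0,0],[-0.024,0.015,0,0,0,0],[-0.03,0.018,0,0,0,0]]

```text
clock: 14.38
tcp_pos: [0.4625, 0.1784, 0.045]
orientation: [0.001, -0.258, 0.966, -0.0]
wrist_force: [-1.2, -0.9, -0.8]
finger_gap: -0.0
grip_force: 0.6
```

carry_out:
  increments:
    - [[-0.006,0.001,0,0,0,0],[-0.012,0.002,0,0,0,0],[-0.018,0.003,0,0,0,0],[-0.024,0.003,0,0,0,0],[-0.03,0.003,0,0,0,0]]

```text
clock: 15.0
tcp_pos: [0.4741, 0.1872, 0.0449]
orientation: [0.0, -0.258, 0.966, 0.0]
wrist_force: [-1.3, -0.2, 0.9]
finger_gap: 0.0003
grip_force: 0.7
```

carry_out:
  increments:
    - [[-0.005,0,0,0,0,0],[-0.01,0,0,0,0,0],[-0.015,-0.001,0,0,0,0],[-0.02,-0.003,0,0,0,0],[-0.025,-0.004,0,0,0,0]]

```text
clock: 15.62
tcp_pos: [0.4859, 0.1916, 0.0448]
orientation: [0.0, -0.258, 0.966, 0.0]
wrist_force: [-1.0, 0.3, 0.4]
finger_gap: 0.0002
grip_force: 0.6
```

carry_out:
  increments:
    - [[-0.005,-0.002,0,0,0,0],[-0.01,-0.005,0,0,0,0],[-0.015,-0.009,0,0,0,0],[-0.02,-0.012,0,0,0,0]]

```text
clock: 16.12
tcp_pos: [0.4976, 0.1913, 0.0448]
orientation: [0.0, -0.258, 0.966, 0.0]
wrist_force: [-1.8, -0.2, 0.2]
finger_gap: 0.0003
grip_force: 0.6
```

carry_out:
  increments:
    - [[-0.004,-0.002,0,0,0,0],[-0.008,-0.005,0,0,0,0],[-0.012,-0.008,0,0,0,0],[-0.015,-0.01,0,0,0,0]]

```text
clock: 16.62
tcp_pos: [0.5065, 0.1907, 0.0448]
orientation: [0.0, -0.258, 0.966, 0.0]
wrist_force: [-1.3, 0.7, -0.3]
finger_gap: 0.0002
grip_force: 0.6
```

carry_out:
  increments:
    - [[-0.002,-0.001,0,0,0,0],[-0.004,-0.002,0,0,0,0]]

```text
clock: 16.88
tcp_pos: [0.5085, 0.1905, 0.0448]
orientation: [-0.0, -0.258, 0.966, -0.0]
wrist_force: [-1.9, -2.2, -0.3]
finger_gap: -0.0001
grip_force: 1.2
```

carry_out:
  increments:
    - [[-0.002,-0.001,0,0,0,0],[-0.004,-0.001,0,0,0,0]]

```text
clock: 17.12
tcp_pos: [0.5091, 0.1906, 0.0447]
orientation: [-0.002, -0.258, 0.966, -0.001]
wrist_force: [-6.5, -5.4, 6.1]
finger_gap: 0.0001
grip_force: 4.1
```

carry_out:
  increments:
    - [[-0.002,0,0,0,0,0],[-0.004,0,0,0,0,0],[-0.004,0,0,0,0,0]]

```text
clock: 17.5
tcp_pos: [0.5091, 0.1908, 0.0444]
orientation: [-0.003, -0.258, 0.966, -0.001]
wrist_force: [-9.1, -6.7, 7.7]
finger_gap: -0.0002
grip_force: 5.8
```

carry_out:
  increments:
    - [[0.015,0,0,0,0,0],[0.05,0,0,0,0,0],[0.09,0,-0.02,0,0,0],[0.13,0,-0.12,0,0,0],[0.16,0,-0.22,0,0,0]]

```text
clock: 18.12
tcp_pos: [0.4425, 0.1525, 0.1559]
orientation: [0.0, -0.258, 0.966, 0.0]
wrist_force: [0.6, -0.4, 0.1]
finger_gap: -0.0001
grip_force: 0.0
```

Run:
```python
from h import *
s=wrist("w5");print(tn(s),s["wrist_force"],s["clock"])
o=ortho("w5",N,0.012,0.1,0.0004,YAW);cv2.imwrite("pics/o5.png",cv2.convertScaleAbs(o,alpha=1.5,beta=10))
```

```text
[-82.4 -67.6 155.9] [ 0.64099266 -0.3625762   0.12462823] 18.125
```

View pics/o5.png

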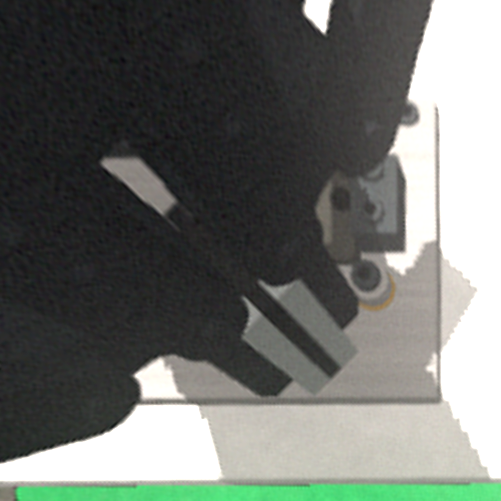

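carry_out:
  increments:
    - [[-0.05,0.01,-0.02,0,0,0.025],[-0.13,0.02,-0.02,0,0,0.05],[-0.21,0.03,-0.02,0,0,0.075],[-0.28,0.04,-0.02,0,0,0.1],[-0.324,0.047,-0.02,0,0,0.125]]

```text
clock: 18.8
tcp_pos: [0.5738, 0.2552, 0.1647]
orientation: [0.001, 0.134, 0.991, 0.001]
wrist_force: [-0.4, -0.5, -0.3]
finger_gap: -0.0004
grip_force: 0.0
```

carry_out:
  increments:
    - [[0,0,0,0,0,0],[0,0,0,0,0,0]]

```text
clock: 19.05
tcp_pos: [0.5713, 0.2535, 0.1646]
orientation: [-0.0, 0.13, 0.991, 0.0]
wrist_force: [-0.8, -0.9, -0.1]
finger_gap: 0.0004
grip_force: 0.0
```

Run:
```python
from h import *
s=wrist("w6");print(tn(s),s["wrist_force"],s["clock"])
o=ortho("w6",N,0.012,0.1,0.0004,YAW);cv2.imwrite("pics/o6.png",cv2.convertScaleAbs(o,alpha=1.1,beta=0))
```

```text
[ 15.1  63.9 164.6] [-0.78644263 -0.91355153 -0.11127334] 19.05
```

View pics/o6.png

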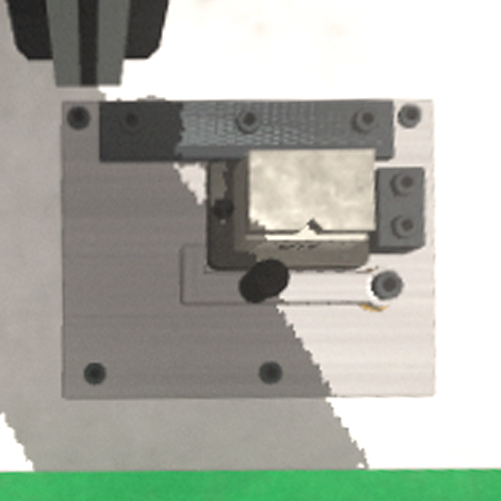

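The rectified picture shows the foot against the rail and the end stop: its left edge is at column 207 (y ≈ 17 mm) and its right edge at about 372, beside the stop. The latch arm lies straight along row ~290, with its tooth to the left of the foot. I'm handing in.

```bash
python3 -c "
from workcell import env
print(env.hand_in())"
```

```text
the job is handed in; nothing more can be done
None
```

I handed the job in at about 19 s on the robot's clock; no verdict came back, but the last camera view shows the die home against the rear rail and end stop, the latch closed round the foot's corner, and the arm clear, with wrist forces read between moves never above about 16 N.

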